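Walk the soap-refill canister home to the shelf rail

ROBOT

A 7-joint arm with a two-finger parallel gripper is mounted at the origin on the work surface. World frame = base frame: x ahead of the robot, y to its left, z up, the work surface at z = 0. Lengths are in m, angles in rad, forces in N, time in s.
With the tool pointing down it reaches from about 0.4 to 0.9 m from the base axis. Payload 5.5 kg.
Tool frame: the origin (TCP) lies at the very end of the fingers, on their centre line; the grasp point (between the pads) lies 19 mm behind it (ctrl.grip_point_offset is the distance from the TCP to the grasp point, in m); z points along the fingers, y is the line along which they close (so a half turn about z gives the same grasp; the last joint's range is limited). The gripper opens to 85 mm and grips with 20 to 120 N. Pads are 22 mm wide; open, the fingers measure 114 mm over their backs; the gripper's body (76 mm by 85 mm) begins 54 mm behind the grasp point. The pads swing forward as they close: fully open they stand 13 mm farther back than shut.
Start: joints at [-0.912, 0.501, -0.427, 1.55, 0.221, 1.138, -0.21], TCP at [0.251, 0.6, 0.231] pointing down, gripper open.
Joint ranges: [-2.88, 2.88], [-0.31, 2.03], [-1.54, 1.56], [0.2, 2.42], [-1.41, 4.55], [0.19, 2.02], [-2.57, 2.57]. Speed limits (rad/s): [2.57, 2.57, 3.14, 3.14, 3.14, 3.14, 3.14].

INTERFACE

Orientations are given as [roll, pitch, yaw] about the fixed x, y, z axes, in that order (R = Rz(yaw) Ry(pitch) Rx(roll)).
In Python, from cell import ctrl gives the robot as it stands. The module is installed in compiled form; this text tells all that it offers.
- The arm moves only by the shell command python3 -m jog 'ROWS' [FORCE]. ROWS is JSON, one flat list of numbers, 7 for each row, row after row: the shift along the tool's x, y, z in m, then the turn, a rotation vector about the tool's x, y, z in units of 5 degrees (1.0 is 5 degrees), then the finger opening in m, from 0 to 0.0854. In form: [dx, dy, dz, ax, ay, az, fingers, dx, dy, dz, ax, ay, az, fingers, ...]. A call has 1 to 5 rows; each row is the pose to reach, as a shift and turn from the pose commanded when the call began, along the tool's axes at that moment; what a row does not reach only later rows make up. A row lasts 1/12 s, in which the tool goes at most 41.7 mm and 7.16 degrees, less where a joint would pass 70% of its speed; a pose out of reach is approached as far as the arm can. A call with a gripper value outside its range is refused whole. The fingers move at their own pace and stop on an object; FORCE is the grip in N (left out, the last holds). Time passes only in rows, so rows that repeat a pose let the fingers close. It gives the time, the measured TCP pose, the force, the opening and the grip force at its end, in the units of the state.
- ctrl.read_state(): the state, without advancing time (a new reading comes with each control period).
- ctrl.camera(name): name is "scene" or "side" or "wrist"; returns (picture, depth): 420x560x3 uint8, red, green, blue; 420x560 float32, m along the optical axis (not along the pixel's ray), 0 where there is no reading.
- ctrl.camera_info(name): a dict with "vfov" (degrees; the focal length in pixels is half the picture's height over the tangent of half this angle, whatever the lens; pixels are square), "cx", "cy" (the principal point, pixels), "R" (3x3) and "t" (3): a world point X has camera coordinates R X + t. Camera axes: x right, y down, z forward; pixel columns grow to the right and rows downward; lengths in m; the calibration is good to about 2 mm. The wrist camera is an equidistant fisheye: a pixel r from the principal point sees the ray r / f radians off the axis. A picture is of the moment at which its call begins: read the wrist's pose just before it. camera_info takes no time and is no camera call; for the wrist camera it gives the pose at the moment of the call.
- ctrl.close_job(): hands the job in; it is judged then, once.
The state is a dict: "clock": time; "joint_pos": joint angles; "joint_velocities": joint speeds; "effort": joint torques, N m; "eef_pos": TCP position; "ee_rot": TCP orientation; "contact_force": force on the tool from outside, world axes, zero at the start; "moment": the same for the moment, N m; "finger_gap": finger opening in m; "grasp_force": force on a finger pad.
Only numpy, scipy, OpenCV 4.12 (cv2) and the standard library are available. Lean on these libraries where they do the work, as an engineer would, in place of code of your own. Each camera call takes 0.05 s, during which the arm holds its last target. There are 200 camera calls.

TASK

The tall soap-refill canister has been left out in the shelf's middle and is too wet and heavy to carry, so walk it home in two long steps: tip it up onto its capped end and, while it is tipped and that end stays planted, swing the plain end towards the low steel rail and set it down flat; then tip it up onto its plain end, swing the capped end in while tipped, and set it down. It must finish standing upright along the front of the rail, both ends within 2 cm of it and neither end sticking out past the rail's ends. Always keep one end down on the shelf (do not lift the canister clear or topple it), and leave everything else on the shelf where it is.

Things in the scene. Friction and masses are not known exactly. Their poses are not given: they have to be found in the camera images.
- canister_mid (a point): Loose tall white canister, 0.65 to 0.95 kg: body 60 (x) x 120 (y) x 148 mm (z, up), handle on top, 195 mm high over all. This point: its centre, 97.5 mm above its flat underside. +y points to the capped end, where a 28 mm wide, 18 mm high round screw cap stands on top. At the start +x points away from the robot and the +x face is 65 to 85 mm in front of the rail, nearly parallel to it.
- canister_grip (a point): Centre of the canister's handle, a straight bar 22 mm thick (x), 74 mm long (y), 24 mm high (z) on two short end posts, with a 23 mm free gap under it. The point is 12 mm from the canister's middle, away from the capped end, and 183 mm above its underside. Axes as the canister's.
- foot_cap (a point): Middle of the bottom edge of the canister's capped end (60 mm from the middle along its +y, at the underside). Axes as the canister's.
- foot_plain (a point): Middle of the bottom edge of the canister's other, plain end (60 mm from the middle along its -y, at the underside). Axes as the canister's.
- rail: Low steel rail fixed on the shelf, the canister's home: a bar 240 mm long (y), 16 mm thick, 40 mm high over all, on three short feet. Origin at shelf height below the middle of its front face, the one towards the robot; its +x points from there away from the robot, y along the rail, z up. The canister stands in front of it, on the -x side.
- saver: Bystander: blue silicone soap saver, a ribbed flat pad 120 x 80 x 18 mm, to one side in front of the rail. Origin at the centre of its underside.
- tin: Bystander: closed steel tweezer tin, 100 x 55 x 22 mm, to the other side in front of the rail. Origin at the centre of its underside.
- jar: Bystander: glass apothecary jar with a steel twist cap, 90 mm across, 122 mm high. Origin at the centre of its underside.
- case0: Bystander: flat closed razor case, 150 x 22 x 50 mm, on its long edge in a slot of the low white rack at the side (170 x 130 mm, top of the cases 58 mm high). Origin at the centre of its underside.
- case1: Bystander: flat closed razor case, 150 x 22 x 50 mm, on its long edge in a slot of the low white rack at the side (170 x 130 mm, top of the cases 58 mm high). Origin at the centre of its underside.
- case2: Bystander: flat closed razor case, 150 x 22 x 50 mm, on its long edge in a slot of the low white rack at the side (170 x 130 mm, top of the cases 58 mm high). Origin at the centre of its underside.
Mind the look-alikes: they are no part of the job. Of the things shaped like the rail, the steel one is meant. Of the things shaped like the part that bears canister_mid, the white one is meant.

How it is judged:
By the outcome, as a careful person would: the job done as asked, in the order asked, and still so for the second after the job is handed in, with the robot touching nothing.
It also fails if it takes over 48 s, if anything falls off the work surface, if the arm or the gripper's body presses on something with over 40 N, if the wrist force passes 120 N, or if a joint passes its speed limit or range.

## Working session

There is one attempt and no reset: what is moved stays moved. The work goes in short steps, Python scripts to look and compute and a shell command to move; the robot and the scene stay as the last step left them, time stands still between calls to the robot, and variables do not carry over. Pictures are saved under pics/ and viewed, at most 10 in all, crops included, and the job is handed in when it is done.

```bash
mkdir -p pics; cat > h.py <<'E'
import numpy as np, cv2
from cell import ctrl
from scipy.spatial.transform import Rotation as Ro
def cloud(name):
    info=ctrl.camera_info(name); im,d=ctrl.camera(name)
    f=210/np.tan(np.radians(info["vfov"])/2)
    v,u=np.mgrid[0:420,0:560]; x=u-info["cx"]; y=v-info["cy"]
    if name=="wrist":
        r=np.hypot(x,y)+1e-9; k=np.tan(r/f)/r
    else: k=1/f
    P=np.stack([x*k*d,y*k*d,d],-1)
    W=(P-np.array(info["t"]))@np.array(info["R"])
    W[d<=0]=np.nan
    return im,W
def save(im,n): cv2.imwrite("pics/"+n,im[...,::-1])
E
python3 - <<'E'
from h import *
for n in("scene","side"):
    im,W=cloud(n); save(im,n+"0.png"); np.save(n+"W.npy",W); np.save(n+"I.npy",im)
s=ctrl.read_state(); print(s); print(ctrl.camera_info("scene"))
E
```

```text
{'clock': 0.1, 'joint_pos': array([-0.91178952,  0.5017555 , -0.42680874,  1.55132318,  0.22081189,
        1.13830103, -0.21032462]), 'joint_velocities': array([-6.74523571e-04, -2.60749932e-03, -1.22217767e-03, -2.52827684e-03,
        1.75103623e-05, -3.68182727e-04, -3.60453772e-04]), 'effort': array([-1.10153033e-02, -5.70814419e+01, -5.83842605e+00, -2.81742883e+01,
        1.05147596e-02,  5.67791300e-03, -1.03066867e-06]), 'eef_pos': array([0.25041245, 0.59916452, 0.23037156]), 'ee_rot': array([-3.13986155e+00, -5.38298156e-05,  2.74581116e+00]), 'contact_force': array([0.31142922, 0.06720098, 0.76343244]), 'moment': array([ 0.05243675, -0.00581916,  0.03577537]), 'grasp_force': 0.0, 'finger_gap': 0.08536507226960324}
{'vfov': 53.615003862097346, 'cx': 285.5971734764346, 'cy': 208.45329062563994, 'R': array([[ 0.3968888 ,  0.91783797,  0.00726227],
       [ 0.76336149, -0.3256765 , -0.55786562],
       [-0.50966509,  0.22695435, -0.82989952]]), 't': array([-0.19582808, -0.33367821,  1.79055842])}
```

View pics/scene0.png

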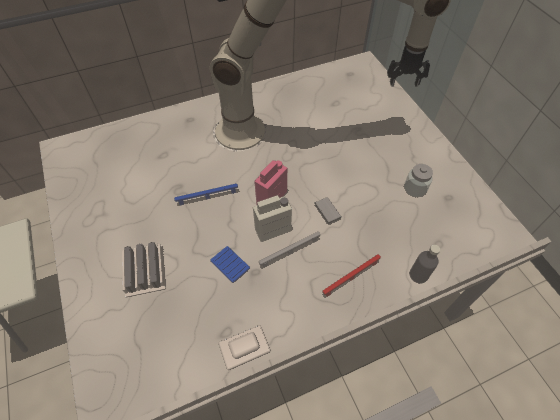

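View pics/side0.png

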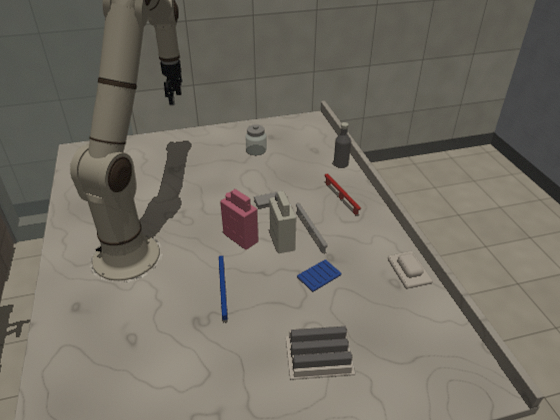

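The scene picture shows the white canister at about (272,215), with its cap at (284,202), towards +y. The steel rail runs (262,263)-(320,236), and the pink look-alike is just on the robot side. The saver is at (230,264) and the tin at (328,210). Next I measure from depth.

```bash
cat > m.py <<'E'
from h import *
W=[np.load(n+"W.npy") for n in("scene","side")]; I=[np.load(n+"I.npy") for n in("scene","side")]
P=np.concatenate([w.reshape(-1,3) for w in W]); C=np.concatenate([i.reshape(-1,3) for i in I]).astype(int)
ok=~np.isnan(P[:,0]); P=P[ok];C=C[ok]
sc=W[0]
for u,v in [(272,215),(270,207),(284,202),(262,263),(290,249),(320,236),(230,264),(328,210),(272,180)]: print((u,v),sc[v,u].round(3))
def rect(m,n):
    q=P[m]; r=cv2.minAreaRect((q[:,:2]*1000).astype(np.float32)); print(n,m.sum(),[np.round(a,1) for a in r],'z',np.percentile(q[:,2],[1,50,99]).round(3)); return q
np.savez("pc.npz",P=P,C=C)
E
python3 m.py; python3 - <<'E'
from h import *
W=np.load("sideW.npy"); 
for u,v in [(282,235),(283,200),(278,196),(300,208),(312,228),(324,247)]: print((u,v),W[v,u].round(3))
E
```

```text
(272, 215) [ 0.545 -0.072  0.151]
(270, 207) [ 0.513 -0.066  0.151]
(284, 202) [ 0.523 -0.02   0.167]
(262, 263) [ 0.641 -0.151  0.038]
(290, 249) [ 0.63  -0.043  0.039]
(320, 236) [0.607 0.086 0.004]
(230, 264) [ 0.591 -0.249  0.016]
(328, 210) [0.524 0.159 0.015]
(272, 180) [ 0.406 -0.015  0.146]
(282, 235) [ 0.502 -0.118  0.082]
(283, 200) [ 0.514 -0.085  0.197]
(278, 196) [ 0.508 -0.045  0.185]
(300, 208) [0.614 0.047 0.041]
(312, 228) [ 0.623 -0.064  0.038]
(324, 247) [ 0.633 -0.16   0.035]
```

```bash
cat >> m.py <<'E'
x,y,z=P.T; sat=C.max(1)-C.min(1)
R=(x>.57)&(x<.67)&(y>-.2)&(y<.12)&(z>.030)&(z<.046)&(sat<40)
q=rect(R,'rail top')
B=(x>.455)&(x<.6)&(y>-.16)&(y<.04)&(sat<40)
q=rect(B&(z>.142)&(z<.154),'body top')
q=rect(B&(z>.186)&(z<.2),'handle top')
q=rect(B&(z>.16)&(z<.172)&(y>-.04),'cap')
q=rect((x>.3)&(x<.5)&(sat>45)&(C[:,0]>C[:,2]+30)&(z>.05)&(abs(y)<.15),'pink')
q=rect((x>.5)&(x<.7)&(y<-.17)&(y>-.35)&(C[:,2]>C[:,0]+30)&(z<.03),'saver')
q=rect((x>.45)&(x<.6)&(y>.08)&(y<.25)&(z>.012)&(z<.03),'tin')
q=rect((x>.2)&(x<.9)&(y>.25)&(y<.6)&(z>.03)&(z<.2),'jar..')
E
python3 m.py|tail -8
```

```text
rail top 574 [array([624.4, -40.2]), array([ 21.4, 239.8]), np.float64(6.5)] z [0.031 0.04  0.045]
body top 615 [array([517.3, -60.1]), array([ 63.6, 125.9]), np.float64(0.2)] z [0.142 0.149 0.154]
handle top 272 [array([517.5, -70.4]), array([82.3, 25.6]), np.float64(88.7)] z [0.187 0.195 0.199]
cap 67 [array([516.5, -19.7]), array([25.6, 32.7]), np.float64(61.3)] z [0.16  0.166 0.171]
pink 646 [array([382.1, -10.4]), array([ 59.7, 121.4]), np.float64(30.7)] z [0.144 0.151 0.2  ]
saver 1398 [array([ 585.8, -249.9]), array([122.4,  80.7]), np.float64(22.8)] z [0.006 0.015 0.024]
tin 549 [array([521.6, 173.4]), array([102.5,  94.2]), np.float64(5.4)] z [0.013 0.022 0.029]
jar.. 2110 [array([709.2, 417.5]), array([ 91.2, 444.5]), np.float64(55.9)] z [0.032 0.101 0.192]
```

```bash
cat > plan.py <<'E'
from h import *
def pose(s=None):
    s=s or ctrl.read_state(); return np.array(s["eef_pos"]),Ro.from_euler("xyz",s["ee_rot"])
def row(p0,R0,p,R):
    return np.r_[R0.inv().apply(p-p0)*1000,(R0.inv()*R).as_rotvec(degrees=True)/5]
def down(yawdeg): return Ro.from_euler("xyz",[180,0,yawdeg],degrees=True)
E
python3 - <<'E'
from plan import *
p,R=pose(); t=np.array([.515,-.068,.29])
r=row(p,R,t,down(90)); print(r.round(2), np.linalg.norm(r[:3])/41)
E
```

```text
[-5.0134e+02 -5.1369e+02 -5.8770e+01 -2.0000e-02  1.0000e-02  1.3460e+01] 17.565558719001597
```

```bash
for i in 1 2 3 4; do python3 -m jog '[-0.025,-0.0257,-0.003,0,0,0,0.0854,-0.05,-0.0514,-0.006,0,0,0,0.0854,-0.075,-0.0771,-0.009,0,0,0,0.0854,-0.1,-0.1028,-0.012,0,0,0,0.0854,-0.125,-0.1285,-0.015,0,0,0,0.0854]'; done
for i in 1 2; do python3 -m jog '[0,0,0,0,0,1.35,0.06,0,0,0,0,0,2.7,0.06,0,0,0,0,0,4.05,0.06,0,0,0,0,0,5.4,0.06,0,0,0,0,0,6.73,0.06]'; done
python3 - <<'E'
from plan import *
print(ctrl.read_state()["joint_pos"].round(2)); p,R=pose(); print(p,R.as_euler("xyz",True))
print(row(p,R,np.array([.516,-.07,.29]),down(90)).round(2))
im,W=cloud("wrist"); save(im,"wrist1.png"); np.savez("w.npz",W=W,im=im)
E
```

```text
clock: 0.52
eef_pos: [0.3165, 0.431, 0.2459]
ee_rot: [-3.141, -0.0, 2.746]
contact_force: [-0.3, 0.2, 0.3]
finger_gap: 0.0855
grasp_force: 0.0
clock: 0.93
eef_pos: [0.3822, 0.2643, 0.2612]
ee_rot: [-3.141, -0.0, 2.746]
contact_force: [0.9, -0.6, 0.1]
finger_gap: 0.0853
grasp_force: 0.0
clock: 1.35
eef_pos: [0.448, 0.0977, 0.2763]
ee_rot: [-3.141, -0.0, 2.746]
contact_force: [0.5, 0.5, -0.4]
finger_gap: 0.0854
grasp_force: 0.0
clock: 1.77
eef_pos: [0.5138, -0.069, 0.2912]
ee_rot: [-3.141, -0.0, 2.746]
contact_force: [0.1, -0.0, -0.0]
finger_gap: 0.0855
grasp_force: 0.0
clock: 2.18
eef_pos: [0.5134, -0.0674, 0.2908]
ee_rot: [-3.141, -0.001, 2.152]
contact_force: [-0.2, 0.8, 0.0]
finger_gap: 0.0601
grasp_force: 0.0
clock: 2.6
eef_pos: [0.5134, -0.0672, 0.2908]
ee_rot: [-3.141, -0.0, 1.566]
contact_force: [1.0, -0.8, 0.1]
finger_gap: 0.06
grasp_force: 0.0
[-0.03  0.18  0.13  1.82 -0.02  1.15  0.1 ]
[ 0.51340071 -0.06716631  0.29084968] [-1.79943332e+02 -5.25417519e-03  8.96999952e+01]
[-2.82  2.61  0.85 -0.01 -0.   -0.06]
```

View pics/wrist1.png

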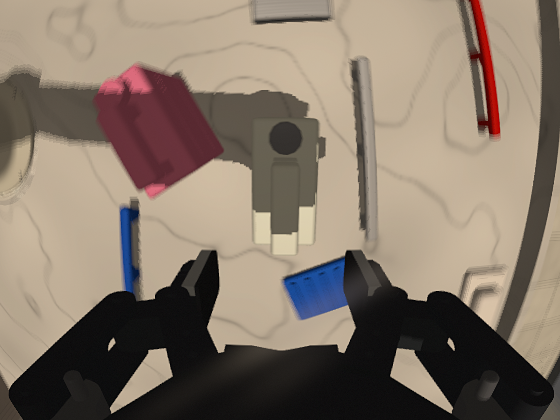

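The wrist picture has world +y pointing up. It shows the canister at (285,180), its cap at (286,138), the handle spanning x 272-299, and the steel rail from (362,60) to (371,245). I'll measure from this view.

```bash
python3 - <<'E'
from h import *
d=np.load("w.npz"); P=d["W"].reshape(-1,3); C=d["im"].reshape(-1,3).astype(int); ok=~np.isnan(P[:,0]);P=P[ok];C=C[ok]
x,y,z=P.T; sat=C.max(1)-C.min(1)
def rect(m,n):
    q=P[m]; r=cv2.minAreaRect((q[:,:2]*1000).astype(np.float32)); print(n,m.sum(),[np.round(a,1) for a in r],'z',np.percentile(q[:,2],[1,50,99]).round(3))
rect((x>.57)&(x<.67)&(y>-.2)&(y<.12)&(z>.036)&(z<.046)&(sat<40),'rail')
B=(x>.455)&(x<.58)&(y>-.16)&(y<.04)
rect(B&(z>.143)&(z<.153),'body'); rect(B&(z>.19)&(z<.2),'handle'); rect(B&(z>.16)&(z<.17)&(y>-.04),'cap')
rect((x>.3)&(x<.48)&(z>.145)&(z<.16)&(y>-.1),'pink')
rect((x>.4)&(x<.6)&(y>.08)&(z>.018)&(z<.03),'tin')
rect((x>.5)&(x<.7)&(y<-.12)&(y>-.35)&(C[:,2]>C[:,0]+30)&(z<.03),'saver')
m=(x>.57)&(x<.67)&(y>-.2)&(y<.12)&(z>.036)&(z<.046); q=P[m]
v=cv2.fitLine((q[:,:2]*1000).astype(np.float32),cv2.DIST_L2,0,.01,.01).ravel(); print(v, np.degrees(np.arctan2(-v[0],v[1])))
h=P[B&(z>.19)&(z<.2)]; v=cv2.fitLine((h[:,:2]*1000).astype(np.float32),cv2.DIST_L2,0,.01,.01).ravel(); print(v)
E
```

```text
rail 2177 [array([622.5, -37.6]), array([ 16.7, 238. ]), np.float64(6.1)] z [0.036 0.039 0.042]
body 4957 [array([515.5, -58.1]), array([118.3,  60.5]), np.float64(89.6)] z [0.144 0.148 0.149]
handle 2559 [array([515.3, -70.3]), array([21.9, 73.4]), np.float64(0.5)] z [0.192 0.195 0.196]
cap 905 [array([515.6, -17.7]), array([32.3, 26.4]), np.float64(90.0)] z [0.161 0.166 0.168]
pink 3829 [array([382. ,  -7.5]), array([ 59.7, 119.3]), np.float64(30.8)] z [0.145 0.148 0.158]
tin 1464 [array([522.8, 142.4]), array([ 30.3, 102. ]), np.float64(89.8)] z [0.018 0.022 0.024]
saver 2552 [array([ 572.8, -253.3]), array([100. ,  83.7]), np.float64(21.7)] z [-0.     0.012  0.019]
[ 1.0619079e-01 -9.9434578e-01  6.2144177e+02 -3.2914680e+01] -173.90422
[ 2.6744136e-03 -9.9999642e-01  5.1533221e+02 -6.8461906e+01]
```

```bash
python3 -m jog '[0.0089,0.002,0.032,0,0,0,0.06,0.0089,0.002,0.064,0,0,0,0.06,0.0089,0.002,0.096,0,0,0,0.06,0.0089,0.002,0.116,0,0,0,0.06,0.0089,0.002,0.126,0,0,0,0.06]' 
python3 -m jog '[0,0,0,0,0,0,0.01,0,0,0,0,0,0,0.01,0,0,0,0,0,0,0.01,0,0,0,0,0,0,0.01,0,0,0,0,0,0,0.01]' 110
python3 -m jog '[0,0,0,0,0,0,0.01,0,0,0,0,0,0,0.01,0,0,0,0,0,0,0.01]' 110
cat > arc.py <<'E'
# usage: arc.py mode total start_list; prints rows for pivoting about a foot. foot offset b (tcp rel. to foot, canister frame)
from plan import *
import sys
# side(+1 cap foot pivot,-1 plain), phi0, th0 -> phi1, th1 , nrows, press(mm down added over the move)
def rows(by,bz,phi0,th0,phi1,th1,n,press=0):
    b=np.array([0,by,bz]); Q=lambda ph,th: Ro.from_euler("ZX",[ph,th],degrees=True)
    out=[];p0=R0=None
    for k in range(n+1):
        a=k/n; q=Q(phi0+(phi1-phi0)*a,th0+(th1-th0)*a)
        p=q.apply(b)/1000-[0,0,press*a/1000]; R=q*down(90)
        if k%5==0 and k<n:
            if k: out.append(cur)
            cur=[]
            P0,R0n=p,R
            if k==0: p0,R0=p,R
        if k: 
            (out[-1] if k%5==0 and k<n else cur).append(row(p0,R0,p,R))
        if k%5==0 and k<n: p0,R0=P0,R0n
    out.append(cur)
    for c in out: print("call"); [print("  mm",r[:3].round(1),"rot",r[3:].round(2)) for r in c]
E
python3 - <<'E'
from arc import *
p,R=pose(); print(p,R.as_euler("xyz",True),ctrl.read_state()["contact_force"].round(1),ctrl.read_state()["moment"].round(2))
rows(-60,165,0,0,0,-15,10,2)
E
```

```text
clock: 3.07
eef_pos: [0.5133, -0.0581, 0.162]
ee_rot: [-3.136, -0.0, 1.574]
contact_force: [-0.8, -0.5, 0.6]
finger_gap: 0.0602
grasp_force: 0.0
clock: 3.48
eef_pos: [0.5168, -0.0585, 0.1671]
ee_rot: [3.139, 0.0, 1.571]
contact_force: [-2.6, 0.4, 5.6]
finger_gap: 0.0204
grasp_force: 109.5
clock: 3.73
eef_pos: [0.5168, -0.0585, 0.1671]
ee_rot: [3.139, 0.0, 1.571]
contact_force: [-2.2, -0.0, 7.2]
finger_gap: 0.0203
grasp_force: 109.7
[ 0.51679641 -0.05852939  0.16706931] [1.79841065e+02 5.60165775e-03 9.00356299e+01] [-2.2 -0.   7.2] [0.01 0.48 0.03]
call
  mm [ 4.3 -0.  -1.3] rot [-0.  -0.3 -0. ]
  mm [ 8.7 -0.  -2.5] rot [-0.  -0.6 -0. ]
  mm [13.1 -0.  -3.6] rot [-0.  -0.9 -0. ]
  mm [17.6 -0.  -4.6] rot [-0.  -1.2 -0. ]
  mm [22.1 -0.  -5.4] rot [-0.  -1.5 -0. ]
call
  mm [ 4.4 -0.  -1.3] rot [ 0.  -0.3 -0. ]
  mm [ 8.8 -0.  -2.5] rot [-0.  -0.6 -0. ]
  mm [13.2 -0.  -3.6] rot [-0.  -0.9 -0. ]
  mm [17.7 -0.  -4.6] rot [-0.  -1.2 -0. ]
  mm [22.2 -0.  -5.4] rot [-0.  -1.5 -0. ]
```

```bash
python3 -m jog '[0.0043,0,-0.0013,0,-0.3,0,0.01,0.0087,0,-0.0025,0,-0.6,0,0.01,0.0131,0,-0.0036,0,-0.9,0,0.01,0.0176,0,-0.0046,0,-1.2,0,0.01,0.0221,0,-0.0054,0,-1.5,0,0.01]'
python3 - <<'E'
from arc import *
s=ctrl.read_state();p,R=pose(s); print(p,R.as_euler("xyz",True),s["contact_force"].round(1),s["moment"].round(2))
q=R*down(90).inv(); print("foot",p+q.apply([0,.0605,-.167]), q.as_euler("ZXY",True))
im,W=cloud("side"); save(cv2.resize(im[150:300,180:380],None,fx=3,fy=3),"side2.png")
E
```

```text
clock: 4.15
eef_pos: [0.5171, -0.0374, 0.1731]
ee_rot: [3.138, 0.133, 1.57]
contact_force: [-1.7, -2.3, 9.4]
finger_gap: 0.0201
grasp_force: 110.4
[ 0.51711188 -0.03735094  0.1730856 ] [179.79179247   7.62474201  89.93626969] [-1.7 -2.3  9.4] [-0.33  0.79  0.02]
foot [ 5.17760793e-01  4.55288862e-04 -4.64152100e-04] [-0.06373031 -7.62474201 -0.20820753]
```

View pics/side2.png

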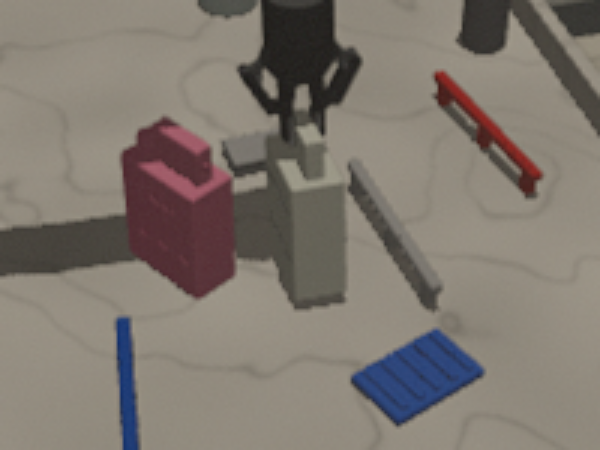

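The picture shows the plain end (at about (320,300)) raised and the capped end planted, with about 9 N of down-press. I'll continue the tip without extra press and then compute the swing.

```bash
python3 -m jog '[0.0043,0,-0.0015,0,-0.3,0,0.01,0.0087,0,-0.0029,0,-0.6,0,0.01,0.0131,0,-0.0042,0,-0.9,0,0.01,0.0176,0,-0.0054,0,-1.2,0,0.01,0.0221,0,-0.0064,0,-1.5,0,0.01]'
python3 - <<'E'
from arc import *
s=ctrl.read_state();p,R=pose(s); print(p,R.as_euler("xyz",True),s["contact_force"].round(1),s["moment"].round(2))
q=R*down(90).inv(); print("foot",p+q.apply([0,.0605,-.167]), q.as_euler("ZXY",True))
rows(-60,167,0,-7.5,0,-15,5,0)
rows(-60,167,0,-15,34,-15,15,0)
E
```

```text
clock: 4.62
eef_pos: [0.5173, -0.0139, 0.1765]
ee_rot: [3.138, 0.263, 1.57]
contact_force: [-1.2, -1.5, 6.6]
finger_gap: 0.0202
grasp_force: 110.2
[ 0.51730019 -0.01393525  0.1764545 ] [179.76790431  15.08354457  89.93482317] [-1.2 -1.5  6.6] [-0.24  0.44 -0.03]
foot [ 0.5179937   0.001022   -0.00053434] [ -0.06517683 -15.08354457  -0.23209569]
call
  mm [ 4.4 -0.  -1.5] rot [ 0.  -0.3 -0. ]
  mm [ 8.8 -0.  -2.9] rot [-0.  -0.6 -0. ]
  mm [13.3 -0.  -4.2] rot [-0.  -0.9 -0. ]
  mm [17.8 -0.  -5.4] rot [-0.  -1.2 -0. ]
  mm [22.3 -0.  -6.4] rot [-0.  -1.5 -0. ]
call
  mm [ 0.   0.6 -0. ] rot [-0.12  0.   -0.44]
  mm [ 0.   1.2 -0. ] rot [-0.23  0.   -0.88]
  mm [ 0.1  1.7 -0. ] rot [-0.35  0.   -1.31]
  mm [ 0.2  2.3 -0. ] rot [-0.47  0.   -1.75]
  mm [ 0.3  2.9 -0.1] rot [-0.59  0.   -2.19]
call
  mm [ 0.   0.6 -0. ] rot [-0.12 -0.   -0.44]
  mm [ 0.   1.2 -0. ] rot [-0.23 -0.   -0.88]
  mm [ 0.1  1.7 -0. ] rot [-0.35  0.   -1.31]
  mm [ 0.2  2.3 -0. ] rot [-0.47  0.   -1.75]
  mm [ 0.3  2.9 -0.1] rot [-0.59  0.   -2.19]
call
  mm [ 0.   0.6 -0. ] rot [-0.12  0.   -0.44]
  mm [ 0.   1.2 -0. ] rot [-0.23  0.   -0.88]
  mm [ 0.1  1.7 -0. ] rot [-0.35 -0.   -1.31]
  mm [ 0.2  2.3 -0. ] rot [-0.47  0.   -1.75]
  mm [ 0.3  2.9 -0.1] rot [-0.59  0.   -2.19]
```

```bash
for i in 1 2 3; do python3 -m jog '[0,0.0006,0,-0.12,0,-0.44,0.01,0,0.0012,0,-0.23,0,-0.88,0.01,0.0001,0.0017,0,-0.35,0,-1.31,0.01,0.0002,0.0023,0,-0.47,0,-1.75,0.01,0.0003,0.0029,-0.0001,-0.59,0,-2.19,0.01]'; done
python3 - <<'E'
from arc import *
s=ctrl.read_state();p,R=pose(s); print(p,R.as_euler("xyz",True),s["contact_force"].round(1),s["moment"].round(2))
q=R*down(90).inv(); print("foot",p+q.apply([0,.0605,-.167]), "plain",p+q.apply([0,-.0595,-.167]),q.as_euler("ZXY",True))
im,W=cloud("scene"); save(cv2.resize(im[140:290,190:390],None,fx=3,fy=3),"scene3.png")
rows(-60,167,0,-15,0,0,10,-1)
E
```

```text
clock: 5.03
eef_pos: [0.5204, -0.0135, 0.1764]
ee_rot: [3.137, 0.262, 1.769]
contact_force: [-0.7, -1.0, 6.9]
finger_gap: 0.0202
grasp_force: 110.2
clock: 5.45
eef_pos: [0.5233, -0.0125, 0.1764]
ee_rot: [3.137, 0.263, 1.967]
contact_force: [0.1, -1.2, 6.7]
finger_gap: 0.0203
grasp_force: 110.1
clock: 5.87
eef_pos: [0.5258, -0.0109, 0.1764]
ee_rot: [3.137, 0.264, 2.165]
contact_force: [-0.3, 0.5, 5.9]
finger_gap: 0.0205
grasp_force: 110.1
[ 0.52583104 -0.01092671  0.17643755] [179.71733294  15.12648701 124.0493238 ] [-0.3  0.5  5.9] [ 0.11  0.33 -0.18]
foot [ 0.51821275  0.00181838 -0.00056182] plain [ 0.58307357 -0.0941634   0.03075228] [ 34.0493238  -15.12648701  -0.28266706]
call
  mm [-4.4  0.   1.5] rot [0.  0.3 0. ]
  mm [-8.7  0.   3.2] rot [0.  0.6 0. ]
  mm [-13.    0.    4.9] rot [0.  0.9 0. ]
  mm [-17.2   0.    6.8] rot [0.  1.2 0. ]
  mm [-21.4   0.    8.8] rot [0.  1.5 0. ]
call
  mm [-4.4  0.   1.5] rot [0.  0.3 0. ]
  mm [-8.7  0.   3.2] rot [0.  0.6 0. ]
  mm [-13.    0.    4.9] rot [0.  0.9 0. ]
  mm [-17.2   0.    6.8] rot [0.  1.2 0. ]
  mm [-21.3   0.    8.8] rot [0.  1.5 0. ]
```

View pics/scene3.png

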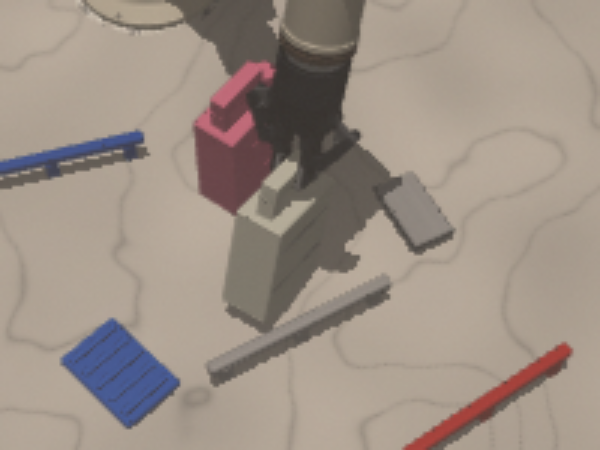

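The picture shows the canister swung with the plain end (about (245,318)) raised near the rail and everything else undisturbed. Now I set it down.

```bash
for i in 1 2; do python3 -m jog '[-0.0044,0,0.0015,0,0.3,0,0.01,-0.0087,0,0.0032,0,0.6,0,0.01,-0.013,0,0.0049,0,0.9,0,0.01,-0.0172,0,0.0068,0,1.2,0,0.01,-0.0214,0,0.0088,0,1.5,0,0.01]'; done
python3 - <<'E'
from arc import *
s=ctrl.read_state();p,R=pose(s); print(p,R.as_euler("xyz",True),s["contact_force"].round(1),s["moment"].round(2))
q=R*down(90).inv(); print("foot",p+q.apply([0,.0605,-.167]), "plain",p+q.apply([0,-.0595,-.167]),q.as_euler("ZXY",True))
E
```

```text
clock: 6.33
eef_pos: [0.5386, -0.0301, 0.173]
ee_rot: [3.137, 0.132, 2.165]
contact_force: [0.9, -0.3, 2.7]
finger_gap: 0.0203
grasp_force: 109.5
clock: 6.75
eef_pos: [0.5512, -0.0482, 0.1672]
ee_rot: [3.137, 0.001, 2.165]
contact_force: [-7.3, 8.1, 27.8]
finger_gap: 0.0201
grasp_force: 113.0
[ 0.55119336 -0.04824823  0.16716278] [1.79734994e+02 2.99601835e-02 1.24040678e+02] [-7.3  8.1 27.8] [1.67 1.92 0.09]
foot [5.18015524e-01 2.24452341e-03 1.32953802e-04] plain [ 5.85189277e-01 -9.71923054e-02  1.95702261e-04] [ 3.40406783e+01 -2.99601835e-02 -2.65005992e-01]
```

```bash
python3 -m jog '[0,0,-0.0008,0,0,0,0.01,0,0,-0.0008,0,0,0,0.01,0,0,-0.0008,0,0,0,0.01,0,0,-0.0008,0,0,0,0.01,0,0,-0.0008,0,0,0,0.01]'
cat > rel.py <<'E'
from h import *
im,W=cloud("wrist"); P=W.reshape(-1,3); P=P[~np.isnan(P[:,0])]
x,y,z=P.T
def rect(m,n):
    q=P[m]; r=cv2.minAreaRect((q[:,:2]*1000).astype(np.float32)); print(n,m.sum(),[np.round(a,1) for a in r])
rect((x>.57)&(x<.67)&(y>-.2)&(y<.12)&(z>.036)&(z<.046),'rail')
B=(x>.455)&(x<.62)&(y>-.16)&(y<.1)
rect(B&(z>.143)&(z<.153),'body')
save(im,"wr%d.png"%(ctrl.read_state()["clock"]*100))
E
python3 rel.py; ls pics; python3 - <<'E'
from arc import *
s=ctrl.read_state();print(s["contact_force"].round(1),s["moment"].round(2))
rows(60,167,0,0,0,15,10,1.5)
E
```

```text
clock: 7.17
eef_pos: [0.5509, -0.0493, 0.1674]
ee_rot: [3.138, 0.004, 2.165]
contact_force: [3.1, -5.1, 3.7]
finger_gap: 0.0199
grasp_force: 109.9
rail 2690 [array([617.8,   1.3]), array([ 16.3, 159.6]), np.float64(6.2)]
body 7995 [array([550.4, -49.2]), array([ 60.5, 119.5]), np.float64(33.8)]
scene0.png
scene3.png
side0.png
side2.png
wr721.png
wrist1.png
[ 2.3 -4.4  4.4] [-1.01 -0.84 -0.14]
call
  mm [-4.4  0.  -1.4] rot [0.  0.3 0. ]
  mm [-8.8  0.  -2.6] rot [0.  0.6 0. ]
  mm [-13.3   0.   -3.7] rot [0.  0.9 0. ]
  mm [-17.8   0.   -4.8] rot [0.  1.2 0. ]
  mm [-22.3   0.   -5.7] rot [0.  1.5 0. ]
call
  mm [-4.4  0.  -1.4] rot [0.  0.3 0. ]
  mm [-8.9  0.  -2.6] rot [-0.   0.6  0. ]
  mm [-13.3   0.   -3.7] rot [0.  0.9 0. ]
  mm [-17.9   0.   -4.8] rot [0.  1.2 0. ]
  mm [-22.4   0.   -5.7] rot [0.  1.5 0. ]
```

```bash
python3 -m jog '[-0.0044,0,-0.0013,0,0.3,0,0.01,-0.0088,0,-0.0025,0,0.6,0,0.01,-0.0133,0,-0.0036,0,0.9,0,0.01,-0.0178,0,-0.0046,0,1.2,0,0.01,-0.0223,0,-0.0055,0,1.5,0,0.01]'
python3 - <<'E'
from arc import *
s=ctrl.read_state();p,R=pose(s); print(p,R.as_euler("xyz",True),s["contact_force"].round(1),s["moment"].round(2))
q=R*down(90).inv(); print("foot",p+q.apply([0,.0600,-.167]), "plain",p+q.apply([0,-.060,-.167]),q.as_euler("ZXY",True))
rows(60,167,0,7.5,0,15,5,0)
rows(60,167,34,15,6,15,15,0)
E
```

```text
clock: 7.63
eef_pos: [0.5622, -0.0653, 0.1731]
ee_rot: [3.139, -0.132, 2.168]
contact_force: [-1.1, 0.2, 9.7]
finger_gap: 0.0198
grasp_force: 110.6
[ 0.56215258 -0.06533029  0.17306442] [179.8677182   -7.5782806  124.19333006] [-1.1  0.2  9.7] [-0.3   0.04 -0.  ]
foot [0.51666958 0.00229874 0.01543635] plain [ 5.83518992e-01 -9.60918274e-02 -3.89330198e-04] [34.19333006  7.5782806  -0.1322818 ]
call
  mm [-4.4  0.  -1.5] rot [0.  0.3 0. ]
  mm [-8.8  0.  -2.9] rot [-0.   0.6  0. ]
  mm [-13.3   0.   -4.2] rot [0.  0.9 0. ]
  mm [-17.8   0.   -5.4] rot [0.  1.2 0. ]
  mm [-22.3   0.   -6.4] rot [0.  1.5 0. ]
call
  mm [-0.   0.5 -0. ] rot [-0.1   0.    0.36]
  mm [-0.  1. -0.] rot [-0.19 -0.    0.72]
  mm [-0.1  1.4 -0. ] rot [-0.29 -0.    1.08]
  mm [-0.1  1.9 -0. ] rot [-0.39  0.    1.44]
  mm [-0.2  2.4 -0.1] rot [-0.48 -0.    1.8 ]
call
  mm [-0.   0.5 -0. ] rot [-0.1  -0.    0.36]
  mm [-0.  1. -0.] rot [-0.19  0.    0.72]
  mm [-0.1  1.4 -0. ] rot [-0.29  0.    1.08]
  mm [-0.1  1.9 -0. ] rot [-0.39  0.    1.44]
  mm [-0.2  2.4 -0.1] rot [-0.48  0.    1.8 ]
call
  mm [-0.   0.5 -0. ] rot [-0.1   0.    0.36]
  mm [-0.  1. -0.] rot [-0.19  0.    0.72]
  mm [-0.1  1.4 -0. ] rot [-0.29 -0.    1.08]
  mm [-0.1  1.9 -0. ] rot [-0.39 -0.    1.44]
  mm [-0.2  2.4 -0.1] rot [-0.48  0.    1.8 ]
```

```bash
python3 -m jog '[-0.0044,0,-0.0015,0,0.3,0,0.01,-0.0088,0,-0.0029,0,0.6,0,0.01,-0.0133,0,-0.0042,0,0.9,0,0.01,-0.0178,0,-0.0054,0,1.2,0,0.01,-0.0223,0,-0.0064,0,1.5,0,0.01]'
for i in 1 2 3; do python3 -m jog '[0,0.0005,0,-0.1,0,0.36,0.01,0,0.001,0,-0.19,0,0.72,0.01,-0.0001,0.0014,0,-0.29,0,1.08,0.01,-0.0001,0.0019,0,-0.39,0,1.44,0.01,-0.0002,0.0024,-0.0001,-0.48,0,1.8,0.01]'; done
python3 - <<'E'
from arc import *
s=ctrl.read_state();p,R=pose(s); print(p,R.as_euler("xyz",True),s["contact_force"].round(1),s["moment"].round(2))
q=R*down(90).inv(); print("foot",p+q.apply([0,.0600,-.167]), "plain",p+q.apply([0,-.060,-.167]),q.as_euler("ZXY",True))
im,W=cloud("side"); save(cv2.resize(im[150:300,180:380],None,fx=3,fy=3),"side4.png")
E
python3 rel.py
```

```text
clock: 8.05
eef_pos: [0.5751, -0.0845, 0.1767]
ee_rot: [3.139, -0.263, 2.168]
contact_force: [0.0, -0.6, 8.0]
finger_gap: 0.0203
grasp_force: 110.5
clock: 8.47
eef_pos: [0.5773, -0.0832, 0.1767]
ee_rot: [3.139, -0.262, 2.004]
contact_force: [-0.2, 0.2, 8.9]
finger_gap: 0.0203
grasp_force: 110.6
clock: 8.88
eef_pos: [0.5796, -0.0823, 0.1767]
ee_rot: [3.139, -0.262, 1.841]
contact_force: [-0.1, 1.3, 8.9]
finger_gap: 0.0202
grasp_force: 110.4
clock: 9.3
eef_pos: [0.582, -0.0819, 0.1767]
ee_rot: [3.139, -0.263, 1.679]
contact_force: [0.4, 0.3, 7.7]
finger_gap: 0.0201
grasp_force: 110.4
[ 0.58198983 -0.08186728  0.17668223] [179.87964289 -15.05397105  96.17650191] [0.4 0.3 7.7] [-0.22 -0.15  0.14]
foot [0.5714379  0.01889786 0.03099749] plain [ 5.83905807e-01 -9.63112604e-02 -1.69964879e-04] [ 6.17650191 15.05397105 -0.12035711]
rail 1437 [array([620.6, -16.1]), array([ 16.4, 193.7]), np.float64(6.2)]
body 158 [array([580. , -72.3]), array([ 59.9, 121.1]), np.float64(6.1)]
```

View pics/side4.png

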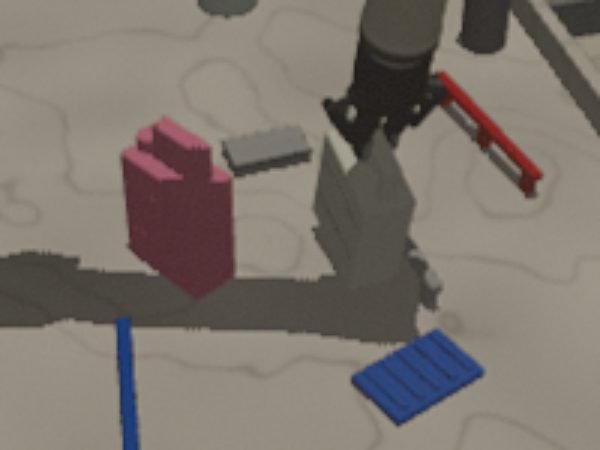

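The picture shows the canister tipped on its plain end (about (370,285)), parallel to the rail, with its capped end raised. Now I set it down, relax the press, open, and retreat upward.

```bash
for i in 1 2; do python3 -m jog '[0.0044,0,0.0014,0,-0.3,0,0.01,0.0087,0,0.003,0,-0.6,0,0.01,0.013,0,0.0047,0,-0.9,0,0.01,0.0172,0,0.0066,0,-1.2,0,0.01,0.0213,0,0.0085,0,-1.5,0,0.01]'; done
python3 -m jog '[0,0,0,0,0,0,0.01,0,0,0,0,0,0,0.01]'
python3 - <<'E'
from arc import *
s=ctrl.read_state();p,R=pose(s); print(p,R.as_euler("xyz",True),s["contact_force"].round(1),s["moment"].round(2))
q=R*down(90).inv(); print("foot",p+q.apply([0,.0600,-.167]), "plain",p+q.apply([0,-.060,-.167]),q.as_euler("ZXY",True))
E
python3 rel.py
```

```text
clock: 9.82
eef_pos: [0.5793, -0.0589, 0.1732]
ee_rot: [3.14, -0.131, 1.68]
contact_force: [1.3, 1.0, 2.5]
finger_gap: 0.0203
grasp_force: 109.6
clock: 10.23
eef_pos: [0.5771, -0.0373, 0.1672]
ee_rot: [3.14, 0.001, 1.68]
contact_force: [0.5, -6.4, 11.9]
finger_gap: 0.0203
grasp_force: 110.8
clock: 10.4
eef_pos: [0.5768, -0.038, 0.1671]
ee_rot: [3.14, 0.0, 1.679]
contact_force: [3.3, 0.7, 2.6]
finger_gap: 0.02
grasp_force: 109.7
[ 0.5768242  -0.03798549  0.1670995 ] [1.79931893e+02 2.83245055e-02 9.62142818e+01] [3.3 0.7 2.6] [ 0.31 -0.8   0.06]
foot [5.70535656e-01 2.16013595e-02 6.99769573e-05] plain [ 5.83525314e-01 -9.76935074e-02  1.29299661e-04] [ 6.21428185 -0.02832451 -0.06810723]
rail 2000 [array([601.6, -13. ]), array([ 53.5, 184. ]), np.float64(6.2)]
body 8071 [array([576.1, -37.3]), array([ 60.3, 118.9]), np.float64(6.0)]
```

```bash
python3 -m jog '[0,0,0,0,0,0,0.06,0,0,0,0,0,0,0.06,0,0,0,0,0,0,0.06,0,0,0,0,0,0,0.06,0,0,0,0,0,0,0.06]'
python3 -m jog '[0,0,-0.01,0,0,0,0.06,0,0,-0.03,0,0,0,0.06,0,0,-0.06,0,0,0,0.06,0,0,-0.09,0,0,0,0.06,0,0,-0.12,0,0,0,0.06]'
python3 -m jog '[0,0,0,0,0,0,0.06,0,0,0,0,0,0,0.06,0,0,0,0,0,0,0.06]'
sed -i 's/z>.036)/z>.036)\&(x>.6)/' rel.py; python3 rel.py; cp $(ls -t pics/wr*.png|head -1) pics/final.png
```

```text
clock: 10.87
eef_pos: [0.5762, -0.0388, 0.1666]
ee_rot: [-3.141, -0.0, 1.677]
contact_force: [0.3, 0.1, -0.3]
finger_gap: 0.0599
grasp_force: 0.0
clock: 11.28
eef_pos: [0.5763, -0.0389, 0.2888]
ee_rot: [-3.142, -0.0, 1.677]
contact_force: [0.5, 0.1, -0.5]
finger_gap: 0.0601
grasp_force: 0.0
clock: 11.53
eef_pos: [0.5764, -0.0388, 0.2871]
ee_rot: [3.141, -0.0, 1.677]
contact_force: [0.0, 0.2, -0.0]
finger_gap: 0.06
grasp_force: 0.0
rail 2142 [array([623.1, -38.3]), array([ 16.6, 239.4]), np.float64(6.3)]
body 5015 [array([575.8, -37.1]), array([ 60. , 118.8]), np.float64(6.1)]
```

View pics/final.png

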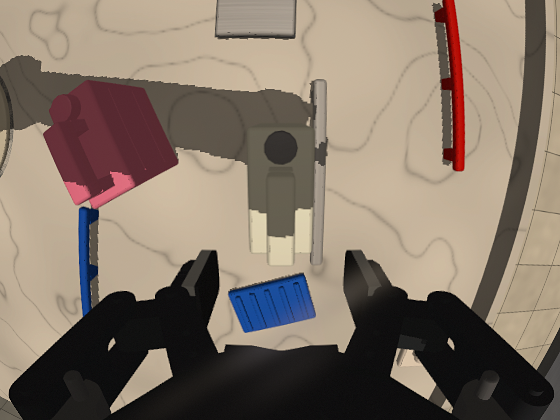

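The picture shows the canister standing upright along the rail (body at (280,190), rail at about x=318). The gap is about 9 mm, it is parallel, within the rail's ends, and released. I'm handing it in.

```bash
python3 -c "from cell import ctrl; print(ctrl.close_job())"
```

```text
the job is handed in; nothing more can be done
None
```

The canister was walked home in two tipped swings and stands upright about 9 mm in front of the steel rail, parallel to it and within its ends; the gripper is clear and the job is handed in at about 11.6 s.

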